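# Shut the filter hatch and lock its quarter-turn fastener

### The arm

A 6-joint arm with a two-finger parallel gripper is mounted at the origin on a cart in front of the work surface, level with it; the furniture and walls round the work are solid. World frame = base frame: x ahead of the robot, y to its left, z up, the work surface at z = 0. Lengths are in m, angles in rad, forces in N, time in s.
With the tool pointing down it reaches from about 0.375 to 0.9 m from the base axis. Payload 3.1 kg.
Tool frame: the origin (TCP) lies between the finger pads; the fingertips stand 11 mm ahead of it and the grasp point (between the pads) lies 8 mm behind it; z points along the fingers, y is the line along which they close (so a half turn about z gives the same grasp; the last joint's range is limited). The gripper opens to 87 mm and grips with 3 to 60 N. Pads are 19 mm wide; open, the fingers measure 117 mm over their backs; the gripper's body (75 mm by 190 mm) begins 51 mm behind the grasp point.
Start: joints at [1.155, 0.527, 1.433, -0, 1.181, -0.178], TCP at [0.147, 0.608, 0.234] pointing down, gripper open.
Joint ranges: [-3.08, 3.08], [-0.75, 2.2], [0.22, 2.44], [-1.43, 4.57], [0, 2.65], [-2.85, 2.85]. Speed limits (rad/s): [2.79, 2.79, 3.14, 3.14, 3.14, 3.14].

### API

Orientations are given as a unit quaternion [x, y, z, w].
In Python, from rig import get_obs, camera, hand_in gives the robot as it stands.
- The arm moves only by the shell command python3 -m pendant 'ROWS' [FORCE]. ROWS is JSON, a list that holds one entry, the list of rows, each a list of 7 numbers: the shift along the tool's x, y, z in m, then the turn, a rotation vector about the tool's x, y, z in degrees, then the opening, from 0 (shut) to 1 (fully open). In form: [[[x, y, z, ax, ay, az, fingers], ...]]. A call has exactly 5 rows; each row shifts and turns the commanded pose from where the row before left it, along the tool's axes as they then stand; what a row does not reach is not made up. A row lasts 1/8 s, in which the tool goes at most 62.5 mm and 10.7 degrees, less where a joint would pass 70% of its speed; a pose out of reach is approached as far as the arm can. A call with a gripper value outside its range is refused whole. The fingers move at their own pace and stop on an object; FORCE is the grip in N (left out, the last holds). Time passes only in rows, so rows that do not move let the fingers close, or fill a call up. It gives the time, the measured TCP pose, the force, the opening and the grip force at its end, in the units of the state.
- get_obs(): the state, without advancing time (a new reading comes with each control period).
- camera(name): name is "side" or "top" or "wrist"; returns a dict with "img" (384x512x3 uint8, red, green, blue), "intrinsics" (3x3 intrinsics, pixels), "k1" (the pictures are not rectified: a ray, as slopes to the right and down, at radius r is drawn at 1 + k1 r^2 times it, then the intrinsics apply), "R" (3x3) and "t" (3): a world point X has camera coordinates R X + t; the wrist camera has in their place "T_tool_cam" (4x4, takes a point from camera to tool coordinates, whose origin is the TCP and whose axes are the flange's). Camera axes: x right, y down, z forward; pixel columns grow to the right and rows downward; lengths in m; the calibration is good to about 2 mm. A picture is of the moment at which its call begins: read the wrist's pose just before it. There is no depth.
- hand_in(): hands the job in; it is judged then, once.
The state is a dict: "time": time; "q": joint angles; "joint_velocities": joint speeds; "joint_torque": joint torques, N m; "position": TCP position; "tool_rot": TCP orientation; "ft_force": force on the tool from outside, world axes, zero at the start; "moment": the same for the moment, N m; "grip_width": finger opening in m; "grip_force": force on a finger pad.
Only numpy, scipy, OpenCV 4.12 (cv2) and the standard library are available. Lean on these libraries where they do the work, as an engineer would, in place of code of your own. Each camera call takes 0.05 s, during which the arm holds its last target. There are 200 camera calls.

### The job

Close up the dust filter box: push its open hatch down shut with the fingertips, then set a fingertip (or the shut fingertips) in the slot of the orange fastener on the hatch and turn it a quarter turn clockwise, as seen from above, all the way to its stop, so that the hatch is locked. Only push: do not turn the fastener before the hatch is shut, do not grip or lift the hatch or the fastener, and leave the jar, bottle, tile and pot beside the box where they stand. Finish with the hand clear.

Things in the scene. Friction and masses are not known exactly. Their poses are not given: they have to be found in the camera images.
- filter_box: Grey sheet-steel dust filter box fixed to the worktop, 200 mm deep (x) by 260 mm wide (y), rim 85 mm above the worktop; a blue filter with white pleats lies in it. Origin: centre of its underside, on the worktop. x points from its louvred front to its back (hinge and hose stubs at the back), y to its left, z up.
- hatch (a joint): Opening angle of the blue hatch, rad: 0 = shut, grows as its front edge rises (starts 0.4 to 0.75, stop 1.1). It turns about the rear edge of the box on a stiff friction hinge: stays where it is left, no spring; 2 to 6 N down near its front edge moves it. Plate 204 x 264 mm, 6 mm thick; front edge 203 mm from the hinge line.
- hatch_hinge (a point): Middle of the hinge line, 85 mm above the worktop, 100 mm behind the box's centre. Its axes turn with the hatch: x away from the front edge in the plane of the hatch, y along the hinge to the left, z normal to the hatch (up when shut). The hatch's upper face lies at z = +6 mm in this frame.
- press_left (a point): Bare spot on the hatch's upper face, near the front left corner: 175 mm in front of the hinge line, 92 mm left of the middle; free for a fingertip to push down on. At 91 mm above the worktop when the hatch is shut. Axes as hatch_hinge.
- press_right (a point): The same spot near the front right corner, 92 mm right of the middle.
- cam (a joint): Angle of the quarter-turn fastener, rad: 0 = open stop, grows clockwise from above, 1.571 = locked stop (starts 0 to 0.25). Friction 0.12 N m, no spring: it stays where left. Its steel tongue under the hatch swings under a keeper on the front wall and holds the hatch down; turn it only when the hatch is shut.
- slot (a point): Centre of the slot's floor, on the fastener's axis, 142 mm in front of the hinge line, midway across the hatch; 95 mm above the worktop when shut. The slot runs along this point's y axis: 30 mm wide, 16 mm deep, right across the disc, open at both ends and the top. z is the turning axis (up when shut); x and y turn with the fastener.
- oxide_jar: Spice jar with green cap, 46 mm across, 106 mm tall, loose, beside the box; leave it alone. Origin: centre of its underside.
- dropper_bottle: Small brown dropper bottle with black top, 33 mm across, 102 mm tall, loose, beside the box; leave it alone. Origin: centre of its underside.
- tile_pale: Pale green glazed test tile, 30 x 46 x 8 mm, loose, flat on the worktop beside the box; leave it alone. Origin: centre of its underside.
- wax_pot: Low round cream-and-red wax pot, 63 mm across, 34 mm tall, loose, beside the box; leave it alone. Origin: centre of its underside.
- lock_mark (a point): Green dot on the hatch in front of the fastener: locked position. The fastener is an orange disc of 92 mm diameter on a black base, two half-moon jaws with a black-floored slot between. Open, the slot runs left-right across the box, its white mark at the red dot on the right; locked, it runs front-back, white mark at this green dot.

How it is judged:
By the outcome, as a careful person would: the job done as asked, in the order asked, and still so for the second after the job is handed in, with the robot touching nothing.
It also fails if it takes over 46 s, if anything falls off the work surface, if the arm or the gripper's body presses on something with over 40 N, if the wrist force passes 120 N, or if a joint passes its speed limit or range.

## Working session

There is one attempt and no reset: what is moved stays moved. The work goes in short steps, Python scripts to look and compute and a shell command to move; the robot and the scene stay as the last step left them, time stands still between calls to the robot, and variables do not carry over. Pictures are saved under pics/ and viewed, at most 10 in all, crops included, and the job is handed in when it is done.

```bash
mkdir -p pics; cat > look.py <<'E'
import sys,cv2,numpy as np
from rig import get_obs,camera
def cap(n,f):
    o=get_obs(); c=camera(n); cv2.imwrite(f'pics/{f}.png',c['img'][:,:,::-1]); 
    np.savez(f'pics/{f}.npz',pos=o['position'],rot=o['tool_rot'],**{k:v for k,v in c.items()}); return c
E
python3 - <<'E'
from look import *
a=cap('side','s0');b=cap('top','t0')
cv2.imwrite('pics/both0.png',cv2.resize(np.vstack([a['img'],b['img']])[:,:,::-1],(400,600)))
o=get_obs();print(o)
for c in(a,b):print(c['intrinsics'],c['k1'],c['R'],c['t'],-c['R'].T@c['t'])
E
```

```text
{'time': 0.1, 'q': array([ 1.15551352e+00,  5.28367733e-01,  1.43377893e+00, -1.50670638e-05,
        1.18143277e+00, -1.78477206e-01]), 'joint_velocities': array([-0.00034137, -0.00127439, -0.00265474, -0.00022808,  0.00093962,
        0.00046263]), 'joint_torque': array([-5.88732819e-04, -4.40985203e+01, -1.77151072e+01,  6.34984835e-02,
        5.33855672e-02, -3.00545150e-05]), 'position': array([0.14631884, 0.60696181, 0.23267133]), 'tool_rot': array([ 1.18123439e-01,  9.92998422e-01, -9.51968354e-04, -2.83941583e-04]), 'ft_force': array([ 0.36329441,  0.10174848, -0.05680131]), 'moment': array([-0.0503307 ,  0.06424799,  0.00642963]), 'grip_force': 0.0, 'grip_width': 0.08704907499630178}
[[434.75557265   0.         256.7425474 ]
 [  0.         434.75557265 200.23710474]
 [  0.           0.           1.        ]] -0.06623761677359448 [[-0.98370202 -0.17882199  0.01878924]
 [-0.13094005  0.64082191 -0.75644034]
 [ 0.1232276  -0.74657215 -0.65379277]] [0.49878474 0.08798654 1.00020466] [0.3789237  0.77953492 0.71111136]
[[375.78613048   0.         256.99650389]
 [  0.         375.78613048 193.30654779]
 [  0.           0.           1.        ]] -0.06627031810039911 [[ 0.00535084 -0.99972563 -0.02280412]
 [-0.99669136 -0.00348229 -0.08120472]
 [ 0.08110303  0.02316319 -0.99643653]] [0.04618705 0.53360439 0.89040695] [0.45937705 0.02740788 0.93161847]
```

View pics/s0.png

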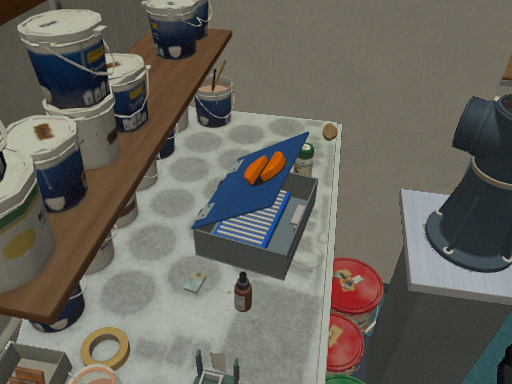

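View pics/t0.png

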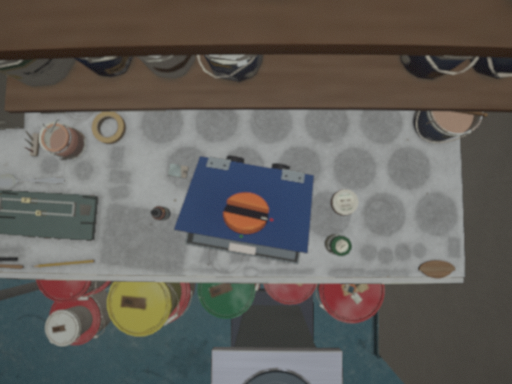

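The side view shows the hatch half open, with its front edge running from (308,133) to (270,213) and the orange fastener near (265,167). In the top view the hatch quad is about (203,158), (313,175), (308,250), (178,232), with the fastener at (247,213) and its white mark at (270,219). The bottle is left of the box at (160,213); the jar (340,245) and pot (345,202) are to the right.

```bash
cat > geo.py <<'E'
import cv2,numpy as np
def load(f):
    d=dict(np.load(f'pics/{f}.npz'))
    if 'R' not in d:
        from scipy.spatial.transform import Rotation as Ro
        Rt=Ro.from_quat(d['rot']).as_matrix(); T=d['T_tool_cam']
        Rwc=Rt@T[:3,:3]; p=d['pos']+Rt@T[:3,3]; d['R']=Rwc.T; d['t']=-Rwc.T@p
    return d
def ray(d,uv):
    n=cv2.undistortPoints(np.array([[uv]],float),d['intrinsics'],np.array([float(d['k1']),0,0,0]))[0,0]
    v=d['R'].T@np.array([n[0],n[1],1]); return -d['R'].T@d['t'],v/np.linalg.norm(v)
def plane(d,uv,z):
    o,v=ray(d,uv); return o+v*(z-o[2])/v[2]
def tri(a,ua,b,ub):
    o,v=ray(a,ua);p,w=ray(b,ub); s=np.linalg.lstsq(np.c_[v,-w],p-o,rcond=None)[0]
    A=o+v*s[0];B=p+w*s[1]; return (A+B)/2,np.linalg.norm(A-B)*1e3
def proj(d,X):
    return cv2.projectPoints(np.array([X],float),cv2.Rodrigues(d['R'])[0],d['t'],d['intrinsics'],np.array([float(d['k1']),0,0,0]))[0][0,0]
E
python3 - <<'E'
from geo import *
out=[]
for f,lo,hi,win in(('t0',None,None,(165,145,325,265)),('s0',None,None,(185,120,325,280))):
    d=load(f);im=d['img'];h=cv2.cvtColor(im,cv2.COLOR_RGB2HSV)
    m=cv2.inRange(h,(105,120,50),(118,255,255));o=cv2.inRange(h,(3,170,120),(20,255,255))
    x0,y0,x1,y1=win
    for n,k in(('blue',m),('or',o)):
        w=np.zeros_like(k);w[y0:y1,x0:x1]=k[y0:y1,x0:x1]
        cs=sorted(cv2.findContours(w,cv2.RETR_EXTERNAL,cv2.CHAIN_APPROX_NONE)[0],key=cv2.contourArea)[-2:]
        for c in cs:
            if cv2.contourArea(c)>40: print(f,n,cv2.contourArea(c),np.mean(c[:,0],0),[p[0].tolist() for p in cv2.approxPolyDP(cv2.convexHull(c),4,True)],cv2.minAreaRect(c))
    out.append(cv2.resize(im[y0:y1,x0:x1],(400,int(400*(y1-y0)/(x1-x0))),interpolation=cv2.INTER_CUBIC))
H=max(i.shape[0] for i in out)
cv2.imwrite('pics/crop0.png',np.hstack([cv2.copyMakeBorder(i,0,H-i.shape[0],0,0,0) for i in out])[:,:,::-1])
E
```

```text
t0 blue 6550.5 [248.53859964 206.38240575] [[200, 160], [310, 176], [305, 250], [178, 228]] ((247.17910766601562, 202.51779174804688), (130.68466186523438, 76.08088684082031), 10.069062232971191)
s0 blue 4709.0 [251.31213018 206.03254438] [[308, 132], [289, 198], [266, 247], [192, 228], [239, 158]] ((254.2945098876953, 181.95204162597656), (76.96734619140625, 135.3963165283203), 24.443954467773438)
s0 or 284.0 [255.48387097 168.79032258] [[265, 156], [251, 183], [244, 176], [246, 170]] ((255.11537170410156, 167.57691955566406), (12.480753898620605, 30.231159210205078), 33.690067291259766)
s0 or 341.5 [272.95384615 166.        ] [[280, 152], [282, 167], [264, 180], [260, 175]] ((273.3716125488281, 166.97970581054688), (14.065963745117188, 32.084346771240234), 35.53767395019531)
```

View pics/crop0.png

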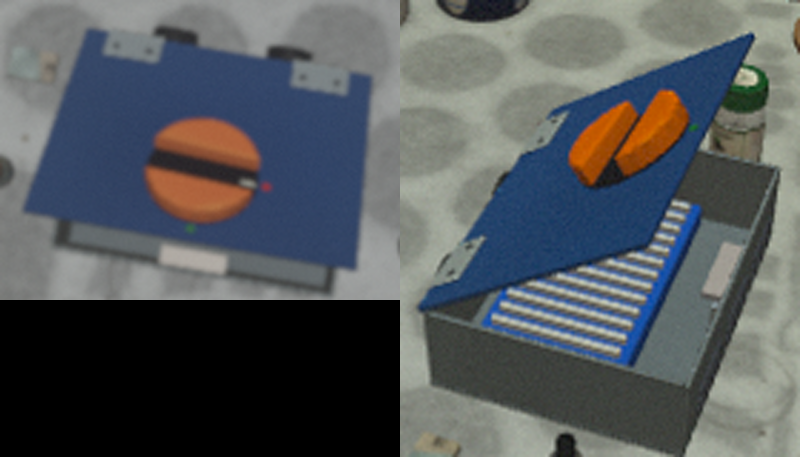

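The crop shows all four hatch corners in both views, the front rim corners, and the slot with its white mark near the red dot (cam almost open).

```bash
python3 - <<'E'
from geo import *
t=load('t0');s=load('s0')
T=lambda x,y:(165+x/2.5-.3,145+y/2.5-.3)
S=lambda x,y:(185+(x-400)/2.857-.3,120+y/2.857-.3)
P={}
for n,a,b in [('RL',T(86,30),S(420,307)),('RR',T(371,74),S(556,108)),('FR',T(355,268),S(753,35)),('FL',T(25,211),S(647,246)),
 ('rimFL',T(58,246),S(687,385)),('rimFR',T(333,291),S(778,168)),('disc',T(203,162),S(629,128)),('green',T(191,228),S(693,127))]:
    P[n],e=tri(t,a,s,b);print(n,P[n].round(4),round(e,1))
print('widths',np.linalg.norm(P['FL']-P['FR']),np.linalg.norm(P['RL']-P['RR']),np.linalg.norm(P['RL']-P['FL']),np.linalg.norm(P['RR']-P['FR']))
yl=(P['FL']-P['FR']+P['RL']-P['RR']+(P['rimFL']-P['rimFR']))[:2];print('yaw of y axis deg',np.degrees(np.arctan2(-yl[0],yl[1])))
for n,z in(('rimFL',.085),('rimFR',.085)):pass
print(plane(t,T(58,246),.085),plane(t,T(333,291),.085),plane(s,S(687,385),.085),plane(s,S(778,168),.085),plane(t,T(86,30),.088),plane(t,T(371,74),.088))
mid=lambda a,b:(P[a]+P[b])/2
d=mid('FL','FR')-mid('RL','RR');print('open',np.degrees(np.arctan2(d[2],np.hypot(*d[:2]))),d)
print('items', [plane(t,uv,h).round(3) for uv,h in(((160,213),.1),((340,244),.106),((345,202),.034))])
E
```

```text
RL [0.6109 0.1793 0.0902] 0.4
RR [ 0.5691 -0.0795  0.0901] 4.3
FR [ 0.4054 -0.052   0.2014] 1.2
FL [0.4478 0.2051 0.1995] 0.6
rimFL [0.4149 0.2039 0.0771] 0.3
rimFR [ 0.3743 -0.0455  0.081 ] 4.6
disc [0.4847 0.0663 0.1856] 6.0
green [0.4356 0.0748 0.1996] 0.6
widths 0.2606138523317699 0.2621360037730276 0.19800543472135773 0.19987037811772224
yaw of y axis deg -9.265391154090551
[0.41514403 0.20225903 0.085     ] [ 0.37697699 -0.04493071  0.085     ] [0.41454777 0.21106702 0.085     ] [ 0.37201161 -0.04070774  0.085     ] [0.61147266 0.17974934 0.088     ] [ 0.57154859 -0.07948148  0.088     ]
open 33.68166141168676 [-0.16338214  0.02664603  0.11032541]
items [array([0.482, 0.263, 0.1  ]), array([ 0.416, -0.135,  0.106]), array([ 0.512, -0.162,  0.034])]
```

Measured: hinge middle about (0.589, 0.049), box yaw −9.2°, hatch open about 33.7°. The plate comes out at 261×199 mm against 264×204 mm in the text. The closed slot should be near (0.449, 0.072). I'll move above the left press side with the fingers shut.

```bash
python3 -m pendant '[[[-0.03,-0.027,-0.005,0,0,0,0],[-0.044,-0.039,-0.005,0,0,0,0],[-0.044,-0.039,-0.005,0,0,0,0],[-0.044,-0.039,-0.005,0,0,0,0],[-0.044,-0.039,0,0,0,0,0]]]' 10
python3 -m pendant '[[[-0.044,-0.039,0,0,0,0,0],[-0.044,-0.039,0,0,0,0,0],[-0.044,-0.039,0,0,0,0,0],[-0.044,-0.039,0,0,0,0,0],[-0.022,-0.019,0,0,0,0,0]]]'
```

```text
time: 0.72
position: [0.3048, 0.3799, 0.2537]
tool_rot: [0.118, 0.993, 0.0, 0.0]
ft_force: [1.3, -0.8, 0.9]
grip_width: 0.0448
grip_force: 0.0
time: 1.35
position: [0.4569, 0.1622, 0.2534]
tool_rot: [0.12, 0.993, -0.0, 0.0]
ft_force: [-0.3, 1.1, 0.2]
grip_width: 0.0017
grip_force: 0.0
```

```bash
python3 -m pendant '[[[0,0,0.012,0,0,0,0],[0,0,0.012,0,0,0,0],[0,0,0.012,0,0,0,0],[0,0,0.012,0,0,0,0],[0,0,0.012,0,0,0,0]]]'
python3 -m pendant '[[[0,0,0.01,0,0,0,0],[0,0,0.01,0,0,0,0],[0,0,0.01,0,0,0,0],[0,0,0.01,0,0,0,0],[0,0,0.01,0,0,0,0]]]'
```

```text
time: 1.98
position: [0.4553, 0.1654, 0.1931]
tool_rot: [0.118, 0.993, 0.0, 0.0]
ft_force: [0.1, 0.7, 4.1]
grip_width: 0.0004
grip_force: 1.4
time: 2.6
position: [0.4549, 0.1647, 0.1428]
tool_rot: [0.118, 0.993, -0.0, -0.0]
ft_force: [-0.8, -0.1, 3.2]
grip_width: 0.0006
grip_force: 1.4
```

```bash
python3 -m pendant '[[[0,0,0.009,0,0,0,0],[0,0,0.009,0,0,0,0],[0,0,0.009,0,0,0,0],[0,0,0.007,0,0,0,0],[0,0,0.003,0,0,0,0]]]'
python3 -m pendant '[[[0,0,0.001,0,0,0,0],[0,0,0.001,0,0,0,0],[0,0,0.001,0,0,0,0],[0,0,0.001,0,0,0,0],[0,0,0,0,0,0,0]]]'
```

```text
time: 3.22
position: [0.455, 0.1647, 0.106]
tool_rot: [0.118, 0.993, -0.0, -0.0]
ft_force: [-1.4, -0.1, 2.9]
grip_width: 0.0006
grip_force: 1.1
time: 3.85
position: [0.4557, 0.1648, 0.1026]
tool_rot: [0.118, 0.993, 0.0, 0.0]
ft_force: [0.5, 0.4, -0.2]
grip_width: 0.0008
grip_force: 0.1
```

```bash
for i in 1; do python3 -m pendant '[[[0,0,0.001,0,0,0,0],[0,0,0.001,0,0,0,0],[0,0,0,0,0,0,0],[0,0,0,0,0,0,0],[0,0,0,0,0,0,0]]]'; done
python3 -m pendant '[[[0,0,0.001,0,0,0,0],[0,0,0.001,0,0,0,0],[0,0,0,0,0,0,0],[0,0,0,0,0,0,0],[0,0,0,0,0,0,0]]]'
```

```text
time: 4.47
position: [0.4558, 0.1648, 0.1023]
tool_rot: [0.118, 0.993, 0.0, 0.001]
ft_force: [-3.7, -0.8, 16.2]
grip_width: 0.0003
grip_force: 8.1
time: 5.1
position: [0.4559, 0.1648, 0.1021]
tool_rot: [0.118, 0.993, 0.0, 0.001]
ft_force: [-7.4, -1.5, 33.3]
grip_width: 0.0007
grip_force: 16.3
```

The hatch is down on its stop: tip at 91 mm, force rising steeply. Next I'll lift and move over the fastener for a look.

```bash
python3 -m pendant '[[[0,0,-0.012,0,0,0,0],[0,0,-0.03,0,0,0,0],[0,0,-0.04,0,0,0,0],[0,0,-0.03,0,0,0,0],[0,0,-0.01,0,0,0,0]]]'
python3 -m pendant '[[[-0.003,-0.022,0,0,0,0,0],[-0.004,-0.025,0,0,0,0,0],[-0.004,-0.025,0,0,0,0,0],[-0.004,-0.02,0,0,0,0,0],[0,0,0,0,0,0,0]]]'
python3 - <<'E'
from look import *
a=cap('wrist','w1');b=cap('side','s1')
c=b['img'][120:285,185:325]
h=np.hstack([a['img'],cv2.resize(c,(288,340))if 0 else cv2.copyMakeBorder(cv2.resize(c,(280,330),interpolation=cv2.INTER_CUBIC),0,54,0,0,0)])
cv2.imwrite('pics/v1.png',h[:,:,::-1])
E
```

```text
time: 5.72
position: [0.4568, 0.1649, 0.2222]
tool_rot: [0.118, 0.993, 0.001, 0.002]
ft_force: [-0.2, 0.2, -0.2]
grip_width: 0.0004
grip_force: 0.0
time: 6.35
position: [0.4481, 0.0709, 0.2196]
tool_rot: [0.119, 0.993, -0.0, -0.001]
ft_force: [-0.4, -0.4, -0.5]
grip_width: 0.0005
grip_force: 0.0
```

View pics/v1.png

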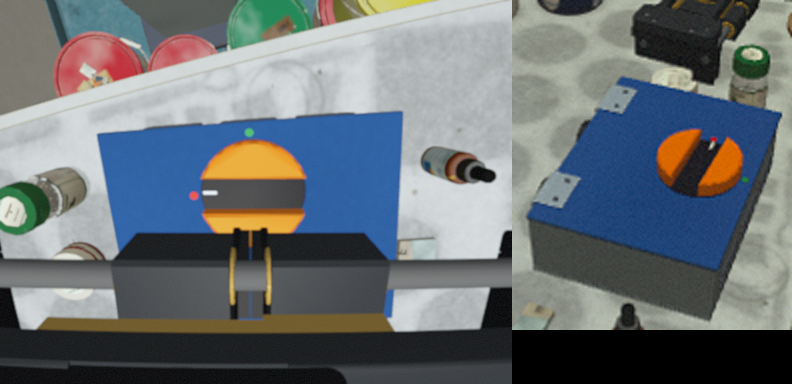

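The hatch lies flat on the box. In the wrist view the red dot is at (194,196), the green dot at (249,132), the white mark at (209,192), and the slot runs from (201,193) to (306,195), close to its open stop.

```bash
python3 - <<'E'
from geo import *
w=load('w1');s=load('s1')
def cen(d,lo,hi,win):
    h=cv2.cvtColor(d['img'],cv2.COLOR_RGB2HSV);x0,y0,x1,y1=win
    m=cv2.inRange(h,lo,hi)[y0:y1,x0:x1];M=cv2.moments(m,True);return (x0+M['m10']/M['m00'],y0+M['m01']/M['m00']),M['m00']
g,n1=cen(w,(45,100,80),(90,255,255),(238,122,260,142));r,n2=cen(w,(170,100,100),(180,255,255),(184,185,202,207))
wm,n3=cen(w,(0,0,170),(180,60,255),(200,185,220,200))
G=plane(w,g,.091);R=plane(w,r,.091);W=plane(w,wm,.096)
print(g,r,wm,n1,n2,n3,G,R,W)
# side view dots, triangulated
sc=lambda x,y:(185+(x-512)/2-.25,120+y/2-.25)
print('tri green',tri(w,g,s,sc(744,180)),'red',tri(w,r,s,sc(713,139)))
print('front corners',(C:=[plane(w,u,.091) for u in((99,134),(402,112))]),np.linalg.norm(C[0]-C[1]))
e=C[1]-C[0];by=e[:2]/np.linalg.norm(e[:2]);bx=np.array([by[1],-by[0]])
print('yaw',np.degrees(np.arctan2(-by[0],by[1])))
c=(R[:2]@bx)*bx+(G[:2]@by)*by; mid=(C[0]+C[1])[:2]/2
print('centre dots',c,'dist',np.linalg.norm(G[:2]-c),np.linalg.norm(R[:2]-c),'centre from front edge',mid+.061*bx)
print('red angle - tool',w['pos'])
# orange edges: slot walls at top
for n,u in(('upper jaw top edge L',(202,179)),('R',(304,179))):print(n,plane(w,u,.111))
for n,u in(('lower floor L',(203,208)),('R',(304,209))):print(n,plane(w,u,.095))
h=cv2.cvtColor(w['img'],cv2.COLOR_RGB2HSV);m=cv2.inRange(h,(8,150,80),(25,255,255));m[:120]=0;m[178:]=0;m[:,:190]=0;m[:,320:]=0
ct=max(cv2.findContours(m,cv2.RETR_EXTERNAL,cv2.CHAIN_APPROX_NONE)[0],key=cv2.contourArea)[:,0]
p=np.array([plane(w,u,.111)[:2] for u in ct if u[1]<172]);A=np.c_[2*p,np.ones(len(p))];k=np.linalg.lstsq(A,(p**2).sum(1),rcond=None)[0];print('circle',k[:2],np.sqrt(k[2]+k[:2]@k[:2]))
u=W[:2]-c;print('cam deg (mark)',np.degrees(np.arctan2(-u@bx,-u@by)))
E
```

```text
(248.7, 132.01666666666668) (193.68421052631578, 194.94736842105263) (209.5, 192.5) 60.0 19.0 56.0 [0.39683217 0.08146548 0.091     ] [0.43871932 0.02067785 0.091     ] [0.43880861 0.0359339  0.096     ]
tri green (array([0.39756719, 0.08141009, 0.08937512]), np.float64(1.2500994668134053)) red (array([0.43932278, 0.02039503, 0.09010415]), np.float64(0.8060895140935868))
front corners [array([ 0.36716884, -0.04363958,  0.091     ]), array([0.41073976, 0.21143652, 0.091     ])] 0.25877062912158044
yaw -9.693445358396875
centre dots [0.44762087 0.07278999] dist 0.05152432781221394 0.052866936542352916 centre from front edge [0.44908339 0.0736275 ]
red angle - tool [0.44805622 0.07089706 0.21964305]
upper jaw top edge L [0.42306983 0.03584645 0.111     ]
R [0.44287642 0.11670116 0.111     ]
lower floor L [0.45133982 0.02629846 0.095     ]
R [0.47358338 0.11317432 0.095     ]
circle [0.44448158 0.07354613] 0.043085301530800695
cam deg (mark) 3.7534768036049444
```

The three fixes agree on a fastener centre of (0.4478, 0.073). The slot's direction matches the tool's y within 1°, with cam about 4°. I'll descend into the slot.

```bash
python3 -m pendant '[[[0,0.002,0.015,0,0,0,0],[0,0,0.02,0,0,0,0],[0,0,0.02,0,0,0,0],[0,0,0.02,0,0,0,0],[0,0,0.012,0,0,0,0]]]'
python3 -m pendant '[[[0,0,0.008,0,0,0,0],[0,0,0.007,0,0,0,0],[0,0,0.005,0,0,0,0],[0,0,0.002,0,0,0,0],[0,0,0,0,0,0,0]]]'
```

```text
time: 7.08
position: [0.4483, 0.0746, 0.1325]
tool_rot: [0.118, 0.993, 0.0, -0.001]
ft_force: [0.8, 0.3, -0.3]
grip_width: 0.0004
grip_force: 0.0
time: 7.7
position: [0.4489, 0.0737, 0.1117]
tool_rot: [0.118, 0.993, 0.0, 0.0]
ft_force: [0.3, 0.1, -0.0]
grip_width: 0.0004
grip_force: 0.0
```

```bash
python3 -m pendant '[[[0,0,0.002,0,0,4,0],[0,0,0,0,0,8,0],[0,0,0,0,0,8,0],[0,0,0,0,0,8,0],[0,0,0,0,0,8,0]]]'
python3 -m pendant '[[[0,0,0,0,0,8,0],[0,0,0,0,0,8,0],[0,0,0,0,0,8,0],[0,0,0,0,0,8,0],[0,0,0,0,0,0,0]]]'; python3 -c "
from rig import get_obs;print(get_obs()['moment'])"
```

```text
time: 8.32
position: [0.4487, 0.0738, 0.1098]
tool_rot: [0.421, 0.907, 0.0, -0.0]
ft_force: [-0.9, 0.7, 1.4]
grip_width: 0.0004
grip_force: 0.2
time: 8.95
position: [0.449, 0.0737, 0.1098]
tool_rot: [0.653, 0.758, 0.0, 0.0]
ft_force: [-0.1, -0.5, 0.8]
grip_width: 0.0006
grip_force: 0.0
[-0.0830782   0.06448797  0.0060539 ]
```

```bash
python3 -m pendant '[[[0,0,0,0,0,8,0],[0,0,0,0,0,8,0],[0,0,0,0,0,8,0],[0,0,0,0,0,6,0],[0,0,0,0,0,0,0]]]';python3 -c "
from rig import get_obs;print(get_obs()['moment'])"
python3 -m pendant '[[[0,0,0,0,0,3,0],[0,0,0,0,0,3,0],[0,0,0,0,0,3,0],[0,0,0,0,0,0,0],[0,0,0,0,0,0,0]]]'; python3 - <<'E'
from look import *
print(get_obs()['moment']);b=cap('side','s2');a=cap('wrist','w2')
c=cv2.resize(b['img'][120:285,185:325],(280,330),interpolation=cv2.INTER_CUBIC)
cv2.imwrite('pics/v2.png',np.hstack([a['img'],cv2.copyMakeBorder(c,0,54,0,0,0)])[:,:,::-1])
E
```

```text
time: 9.57
position: [0.4489, 0.0737, 0.1097]
tool_rot: [0.826, 0.564, 0.0, 0.0]
ft_force: [-0.7, -0.0, 0.7]
grip_width: 0.0006
grip_force: 0.0
[-0.1280274   0.08237547  0.00876011]
time: 10.2
position: [0.4488, 0.0737, 0.1096]
tool_rot: [0.868, 0.497, 0.0, 0.0]
ft_force: [-0.0, -0.2, 0.2]
grip_width: 0.0002
grip_force: 0.0
[-0.09180215  0.03726089  0.04699211]
```

View pics/v2.png

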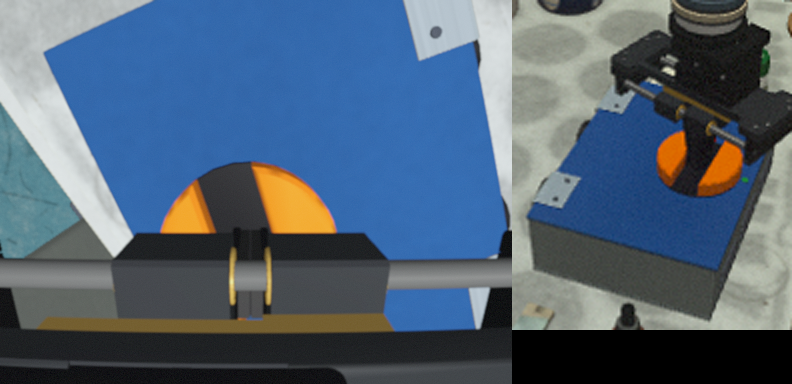

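The fingertips spun inside the slot: the tool turned 107° but the slot only a little, so the shut tips are narrower than the slot. I'll measure the slot angle, then push off-centre near the slot's end and sweep along an arc.

```bash
python3 - <<'E'
from geo import *
w=load('w2');print(w['pos'],w['rot'])
h=cv2.cvtColor(w['img'],cv2.COLOR_RGB2HSV);m=cv2.inRange(h,(8,150,120),(25,255,255))
for nm,a,b,z in(('left jaw edge',(198,182),(213,232),.095),('right jaw edge',(250,163),(269,232),.111)):
    A=plane(w,a,z);B=plane(w,b,z);d=(A-B)[:2];print(nm,A,B,'angle',np.degrees(np.arctan2(d[1],d[0])))
for y in(175,190,205,220):
    r=np.where(m[y,150:350])[0]+150;g=np.where(np.diff(r)>5)[0];print(y,r[0],[(r[i],r[i+1]) for i in g],r[-1])
E
```

```text
[0.44879417 0.0737465  0.10958742] [8.68096130e-01 4.96396121e-01 1.78088671e-05 1.76829659e-05]
left jaw edge [0.44291492 0.11672055 0.095     ] [0.43475695 0.08911926 0.095     ] angle 73.53418460242865
right jaw edge [0.47275397 0.11383685 0.111     ] [0.46341196 0.07959514 0.111     ] angle 74.73965513618661
175 254 [] 293
190 186 [(np.int64(200), np.int64(259))] 311
205 174 [(np.int64(205), np.int64(263))] 323
220 165 [(np.int64(211), np.int64(268))] 331
```

Cam is still about 5°, slot direction about 75°, so nothing has shifted. I'll slide 30 mm along the slot to its left end and start the arc sweep.

```bash
python3 -m pendant '[[[0.01,-0.003,0,0,0,0,0],[0.01,-0.003,0,0,0,0,0],[0.009,-0.002,0,0,0,0,0],[0,0,0,0,0,0,0],[0.001,0.004,0,0,0,8,0]]]'
python3 -m pendant '[[[0.001,0.004,0,0,0,8,0],[0.001,0.004,0,0,0,8,0],[0.001,0.004,0,0,0,8,0],[0.001,0.004,0,0,0,8,0],[0,0,0,0,0,0,0]]]'
python3 -c "
from rig import get_obs;import numpy as np
o=get_obs();d=o['position'][:2]-[.448,.073];print(o['q'],np.hypot(*d),np.degrees(np.arctan2(d[1],d[0])),o['moment'])"
```

```text
time: 10.92
position: [0.459, 0.1023, 0.1093]
tool_rot: [0.902, 0.432, -0.001, -0.001]
ft_force: [-2.9, 2.8, 0.8]
grip_width: 0.0002
grip_force: 1.5
time: 11.55
position: [0.4723, 0.0921, 0.1093]
tool_rot: [0.986, 0.17, -0.001, -0.0]
ft_force: [-1.7, 1.2, -0.5]
grip_width: 0.0006
grip_force: 1.2
[-4.02898577e-02  5.44748614e-01  1.89858060e+00  3.28241096e-04
  7.01288565e-01  1.18954969e+00] 0.030938696795297545 38.151519151624406 [0.20076529 0.54003565 0.0013911 ]
```

```bash
python3 -m pendant '[[[0.001,0.004,0,0,0,8,0],[0.001,0.004,0,0,0,8,0],[0.001,0.004,0,0,0,8,0],[0.001,0.004,0,0,0,8,0],[0.001,0.004,0,0,0,8,0]]]'
python3 -m pendant '[[[0.001,0.004,0,0,0,8,0],[0,0.002,0,0,0,4,0],[0,0.002,0,0,0,4,0],[0,0,0,0,0,0,0],[0,0,0,0,0,0,0]]]'
python3 -c "
from rig import get_obs;import numpy as np
o=get_obs();d=o['position'][:2]-[.448,.073];print(o['q'],np.hypot(*d),np.degrees(np.arctan2(d[1],d[0])),o['moment'])"
```

```text
time: 12.18
position: [0.479, 0.0733, 0.1093]
tool_rot: [0.984, -0.18, -0.001, -0.0]
ft_force: [-0.6, 4.0, -0.9]
grip_width: 0.0005
grip_force: 2.1
time: 12.8
position: [0.4782, 0.0659, 0.1095]
tool_rot: [0.95, -0.313, 0.001, -0.001]
ft_force: [1.8, 4.7, -2.3]
grip_width: 0.0005
grip_force: 2.5
[-0.09600841  0.54425852  1.89861102  0.00240002  0.69651384  2.1092878 ] 0.03104341673933287 -13.194841630634428 [ 0.8435098  -0.04413716 -0.00194274]
```

```bash
python3 -m pendant '[[[0.001,0.002,0,0,0,0,0],[0.001,0.002,0,0,0,0,0],[0,0,0,0,0,0,0],[0,0,0,0,0,0,0],[0,0,0,0,0,0,0]]]'
python3 -m pendant '[[[0.001,0.002,0,0,0,0,0],[0,0,0,0,0,0,0],[0,0,0,0,0,0,0],[0,0,0,0,0,0,0],[0,0,0,0,0,0,0]]]'
python3 - <<'E'
from look import *
b=cap('side','s3')
cv2.imwrite('pics/v3.png',cv2.resize(b['img'][120:270,185:325],(560,600),interpolation=cv2.INTER_CUBIC)[:,:,::-1])
E
```

```text
time: 13.42
position: [0.4781, 0.0649, 0.1095]
tool_rot: [0.949, -0.314, 0.001, -0.004]
ft_force: [5.5, 19.1, -2.9]
grip_width: 0.0005
grip_force: 9.9
time: 14.05
position: [0.478, 0.0645, 0.1095]
tool_rot: [0.949, -0.315, 0.001, -0.006]
ft_force: [4.9, 27.7, -3.1]
grip_width: 0.0007
grip_force: 13.8
```

View pics/v3.png

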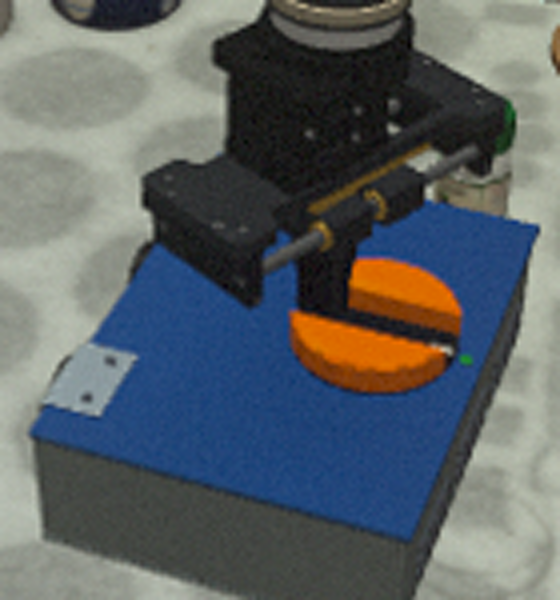

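At its stop: 28 N at a 30 mm lever is well over the friction. The white mark at (447,351) faces the green dot at (465,359), and the hatch is flat. I'll back off the wall and lift clear.

```bash
python3 -m pendant '[[[-0.003,-0.006,0,0,0,0,0],[0,-0.001,0,0,0,0,0],[0,0,-0.01,0,0,0,0],[0,0,-0.02,0,0,0,0],[0,0,-0.03,0,0,0,0]]]'
python3 -m pendant '[[[0,0,-0.03,0,0,0,0],[0,0,-0.03,0,0,0,0],[0,0,-0.03,0,0,0,0],[0,0,-0.02,0,0,0,0],[0,0,0,0,0,0,0]]]'
python3 - <<'E'
from look import *
from geo import *
a=cap('top','t4');cap('side','s4');s=load('s4');w=cap('wrist','w4')
c=lambda i,w:cv2.resize(i[w[1]:w[3],w[0]:w[2]],(400,400),interpolation=cv2.INTER_CUBIC)
cv2.imwrite('pics/v4.png',np.hstack([cv2.resize(w['img'],(400,400)),c(s['img'],(185,110,335,260))])[:,:,::-1])
E
```

```text
time: 14.72
position: [0.4773, 0.065, 0.1702]
tool_rot: [0.95, -0.314, -0.001, 0.001]
ft_force: [-0.2, -0.0, 0.8]
grip_width: 0.0007
grip_force: 0.0
time: 15.35
position: [0.4788, 0.065, 0.2816]
tool_rot: [0.949, -0.314, 0.003, -0.0]
ft_force: [0.5, 0.4, 0.2]
grip_width: 0.0003
grip_force: 0.0
```

View pics/v4.png

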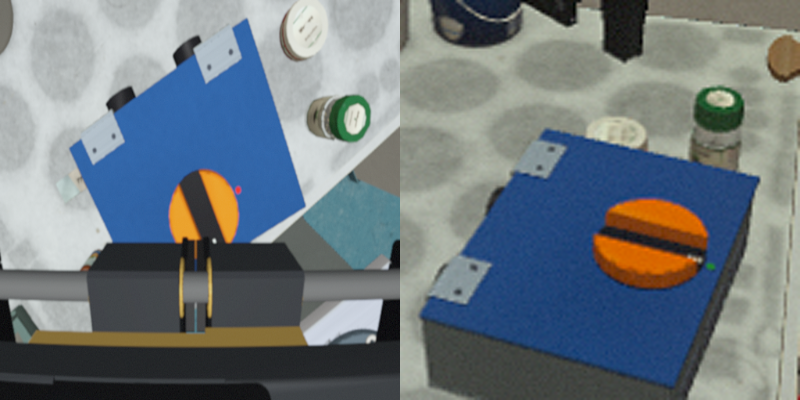

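The slot runs front to back with the white mark at the green dot. The hatch is flat, and the jar and pot are standing. I'll check the angle numerically.

```bash
python3 - <<'E'
from geo import *
s=load('s4');c=np.array([.448,.073])
S=lambda x,y:(185+(x-400)/2.667-.3,110+y/2.667-.3)
for n,u,z in(('mark',S(694,260),.096),('green',S(711,267),.091)):
    p=plane(s,u,z)[:2]-c;print(n,p,np.degrees(np.arctan2(p[1],p[0])))
w=load('w4');k=512/400;l=384/400
for a,b,z in(((176,190),(196,240),.1),((200,175),(224,238),.111)):
    d=(plane(w,(a[0]*k,a[1]*l),z)-plane(w,(b[0]*k,b[1]*l),z))[:2];print(np.degrees(np.arctan2(d[1],d[0])))
E
```

```text
mark [-0.03697226  0.0101193 ] 164.69303793995584
green [-0.05105723  0.01012683] 168.78140013940552
-10.081447387127843
-9.778720686982437
```

```bash
python3 -c "
from rig import hand_in;print(hand_in())"
```

```text
the job is handed in; nothing more can be done
None
```

The hatch is shut, the fastener is turned clockwise to its locked stop (slot measured within about 0.5° of front-to-back), the hand is clear, and the job is handed in at about 15.5 s. The jar and pot stand where they were; I did not re-measure the bottle and tile at the end.

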